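# Release the large grinding balls from the lever dispenser

### The job

Two ball dispensers stand on the lab bench; work the one that holds the larger grinding balls. With the fingertips, press the paddle of its rocking lever down so that the gate at the other end lifts clear of the balls, keep it down until all three balls have rolled into the catch tray, then let the lever come back up so that the gate is shut again. Do not touch the balls or the gates, and leave the other dispenser, the bottle, the beaker and the jar alone.

Things in the scene. Friction and masses are not known exactly. Their poses are not given: they have to be found in the camera images.
- dispenser_large: Fixed grey-and-white ball dispenser holding the larger (25 mm) balls; the two are alike otherwise and either may be on the left. Base 300 x 84 x 10 mm. Origin on the bench under the channel; x runs from the paddle (-x) to the tray (+x), away from the robot, turned up to 0.4 rad either way. Lever pivot at x = -30, 75 mm up; posts 84 mm high; gate at x = 46 mm.
- lever_large (a joint): Angle of the rocking steel lever, rad: 0 at rest (level, gate shut), growing as the paddle goes down and the gate up; stop at 0.45. Paddle and gate are each about 75 mm from the pivot. A spring lifts the paddle again: about 4 N to start, 6 N to stay fully down. Balls pass under the gate from about 0.35 rad and need one or two seconds to run into the tray.
- paddle_large (a point): Centre of the top face of the lever's flat steel paddle: 40 mm along the dispenser, 50 mm across, 6 mm thick, at rest level, 78 mm above the bench and 105 mm on the robot's side of the dispenser's origin. Fully pressed it is 33 mm lower, about 6 mm nearer the gate, its free end tilted down 0.45 rad. z: the face's normal; x: towards the gate.
- tray_large (a point): Centre of the floor of the open steel catch tray, part of the dispenser: 95 mm long, 70 mm wide, floor sloping 5 degrees to the far end, 16 mm above the bench here, rim 54 mm; 112 mm past the dispenser's origin. An open white channel, 34 mm wide, slopes down 11 degrees to a lip over the tray's near edge; the balls (three large or five small) wait in single file behind the gate.
- gate_large (a point): Aluminium gate plate, 44 mm wide, 37 mm tall, 3 mm thick, fixed to the lever's far end and hanging across the channel. Origin: middle of its top edge, 75 mm above the bench when shut.
- large_ball1: Dark steel grinding ball, 25 mm in diameter, number 1 counted from the gate; origin at its centre.
- large_ball2: Dark steel grinding ball, 25 mm in diameter, number 2 counted from the gate; origin at its centre.
- large_ball3: Dark steel grinding ball, 25 mm in diameter, number 3 counted from the gate; origin at its centre.
- dispenser_small: Fixed grey-and-white ball dispenser holding the smaller (14 mm) balls; the two are alike otherwise and either may be on the left. Base 300 x 84 x 10 mm. Origin on the bench under the channel; x runs from the paddle (-x) to the tray (+x), away from the robot, turned up to 0.4 rad either way. Lever pivot at x = -30, 75 mm up; posts 84 mm high; gate at x = 46 mm.
- lever_small (a joint): Angle of the rocking lever of the dispenser with the smaller balls; same build and meaning as the other lever.
- paddle_small (a point): Centre of the top face of the paddle of the dispenser with the smaller balls; same build.
- tray_small (a point): Centre of the catch tray floor of the dispenser with the smaller balls; same build.
- gate_small (a point): Gate plate of the dispenser with the smaller balls; same build.
- small_ball1: Dark steel grinding ball, 14 mm in diameter, number 1 counted from the gate; origin at its centre.
- small_ball2: Dark steel grinding ball, 14 mm in diameter, number 2 counted from the gate; origin at its centre.
- small_ball3: Dark steel grinding ball, 14 mm in diameter, number 3 counted from the gate; origin at its centre.
- small_ball4: Dark steel grinding ball, 14 mm in diameter, number 4 counted from the gate; origin at its centre.
- small_ball5: Dark steel grinding ball, 14 mm in diameter, number 5 counted from the gate; origin at its centre.
- reagent_bottle: Bystander: loose amber glass bottle with a blue cap, 60 mm across, 115 mm tall; origin under its centre.
- beaker: Bystander: loose glass beaker, 68 mm across, 85 mm tall; origin under its centre.
- sample_jar: Bystander: loose small glass jar with a black cap, 32 mm across, 45 mm tall, standing between the paddles on the robot's side; origin under its centre.

How it is judged:
On the way:
1. the paddle of the large-ball dispenser is pressed down by the fingers and its gate is up (lever beyond 0.25 rad) (value of joint lever_large above 0.25 rad and contact force between the fingers and lever_large_c0 above 0.5 N), for 0.2 s.
At the end, for the whole second after the job is handed in: All three large balls are inside their dispenser's catch tray (centres within its walls, under 40 mm above the bench); both levers within 0.05 rad of rest; each small ball within 30 mm of its start behind its gate; bottle, beaker and jar within 20 mm of where they stood (x of large_ball1 in the frame of dispenser_large between 0.066 and 0.159 m and y of large_ball1 in the frame of dispenser_large between -0.037 and 0.037 m and height (world z) of each of large_ball1, large_ball2, large_ball3 below 0.04 m and x of large_ball2 in the frame of dispenser_large between 0.066 and 0.159 m and y of large_ball2 in the frame of dispenser_large between -0.037 and 0.037 m and x of large_ball3 in the frame of dispenser_large between 0.066 and 0.159 m and y of large_ball3 in the frame of dispenser_large between -0.037 and 0.037 m and value of joint each of lever_large, lever_small below 0.05 rad and distance of each of small_ball1, small_ball2, small_ball3, small_ball4, small_ball5 from where it was at the start of the episode below 0.03 m and distance of each of reagent_bottle, beaker, sample_jar from where it was at the start of the episode below 0.02 m); the robot touches nothing.
It fails at once if a ball is touched by the robot (contact force between any of the fingers, the arm and large_ball1 above 0.3 N or contact force between any of the fingers, the arm and large_ball2 above 0.3 N or contact force between any of the fingers, the arm and large_ball3 above 0.3 N or contact force between any of the fingers, the arm and small_ball1 above 0.3 N or contact force between any of the fingers, the arm and small_ball2 above 0.3 N or contact force between any of the fingers, the arm and small_ball3 above 0.3 N or contact force between any of the fingers, the arm and small_ball4 above 0.3 N or contact force between any of the fingers, the arm and small_ball5 above 0.3 N).
It fails at once if the dispenser with the smaller balls is touched or worked (value of joint lever_small above 0.1 rad or contact force between any of the fingers, the arm and dispenser_small above 1 N).
It fails at once if a smaller ball gets out (distance of any of small_ball1, small_ball2, small_ball3, small_ball4, small_ball5 from where it was at the start of the episode above 0.03 m).
It fails at once if a gate plate is lifted or pushed directly (contact force between any of the fingers, the arm and lever_large_c4 above 0.5 N or contact force between any of the fingers, the arm and lever_small_c4 above 0.5 N).
It fails at once if a bystander (bottle, beaker, jar) is moved more than 20 mm, lifted or tipped ((distance of reagent_bottle from where it was at the start of the episode above 0.02 m or angle between reagent_bottle's own z axis and vertical above 0.3 rad) or (distance of beaker from where it was at the start of the episode above 0.02 m or angle between beaker's own z axis and vertical above 0.3 rad) or (distance of sample_jar from where it was at the start of the episode above 0.02 m or angle between sample_jar's own z axis and vertical above 0.3 rad)).
It also fails if it takes over 32 s, if anything falls off the work surface, if the arm or the gripper's body presses on something with over 40 N, if the wrist force passes 120 N, or if a joint passes its speed limit or range.

### The arm

A 7-joint arm with a two-finger parallel gripper is mounted at the origin on the work surface. World frame = base frame: x ahead of the robot, y to its left, z up, the work surface at z = 0. Lengths are in m, angles in rad, forces in N, time in s.
With the tool pointing down it reaches from about 0.425 to 0.875 m from the base axis. Payload 4.7 kg.
Tool frame: the origin (TCP) lies at the very end of the fingers, on their centre line; the grasp point (between the pads) lies 19 mm behind it; z points along the fingers, y is the line along which they close (so a half turn about z gives the same grasp; the last joint's range is limited). The gripper opens to 87 mm and grips with 3 to 60 N. Pads are 19 mm wide; open, the fingers measure 117 mm over their backs; the gripper's body (75 mm by 190 mm) begins 51 mm behind the grasp point.
Start: joints at [1.21, 0.321, -0.07, 1.45, 0.023, 1.371, -0.057], TCP at [0.238, -0.605, 0.223] pointing down, gripper open.
Joint ranges: [-2.86, 2.86], [-0.3, 2.09], [-1.38, 1.24], [0.06, 2.45], [-1.56, 4.7], [0.09, 2.05], [-2.69, 2.69]. Speed limits (rad/s): [2.57, 2.57, 3.14, 3.14, 3.14, 3.14, 3.14].

### API

Orientations are given as a rotation vector (axis times angle).
In Python, from bench import ctrl, vision gives the robot as it stands.
- The arm moves only by the tool jog_arm, never from a script. Its argument "increments" is a list of rows, each an object of numbers: "tx", "ty", "tz": the shift along the tool's x, y, z in mm; "wx", "wy", "wz": the turn, a rotation vector about the tool's x, y, z in rad; "gripper": the opening, from 0 (shut) to 1 (fully open). In form: [{"tx": .., "ty": .., "tz": .., "wx": .., "wy": .., "wz": .., "gripper": ..}, ...]. A call has exactly 5 rows; each row is the pose to reach, as a shift and turn from the pose commanded when the call began, along the tool's axes at that moment; what a row does not reach only later rows make up. A row lasts 1/12 s, in which the tool goes at most 41.7 mm and 7.16 degrees, less where a joint would pass 70% of its speed; a pose out of reach is approached as far as the arm can. A call with a gripper value outside its range is refused whole. The fingers move at their own pace and stop on an object; "grip_force" is the grip in N (left out, the last holds). Time passes only in rows, so rows that repeat a pose let the fingers close, or fill a call up. It gives the time, the measured TCP pose, the force, the opening and the grip force at its end, in the units of the state.
- ctrl.get_state(): the state, without advancing time (a new reading comes with each control period).
- vision.get_image(name): name is "scene" or "top" or "wrist"; returns a dict with "color" (480x640x3 uint8, blue, green, red), "fx", "fy", "cx", "cy" (pixels), "k1" (the pictures are not rectified: a ray, as slopes to the right and down, at radius r is drawn at 1 + k1 r^2 times it, then the intrinsics apply), "extrinsics" (4x4, takes a point from world to camera coordinates). Camera axes: x right, y down, z forward; pixel columns grow to the right and rows downward; lengths in m; the calibration is good to about 2 mm. A picture is of the moment at which its call begins. There is no depth.
- ctrl.close_job(): hands the job in; it is judged then, once.
Trained networks look in the newest picture that a camera, given by its name, has taken for a name from the list of things; names that differ only in an ending like _2 or _b are one class to them, and where a whole thing is asked for, a point or a joint stands for the part that bears it (a point fixed in the world has none). Each returns a list of dicts, best first, with "conf" (0 to 1); they miss things now and then, are a little off and sometimes report something else, mostly with a low value. They report only what shows in the picture. A call takes as long as a camera call.
- vision.spot_in(camera, thing): "bbox" ([left, top, right, bottom] in pixels, round what is visible of it).
The state is a dict: "time": time; "joint_positions": joint angles; "qd": joint speeds; "joint_torque": joint torques, N m; "position": TCP position; "tool_rot": TCP orientation; "ft_force": force on the tool from outside, world axes, zero at the start; "torque": the same for the moment, N m; "grip_width": opening from 0.0 (shut) to 1.0 (fully open); "grip_force": force on a finger pad.
Only numpy, scipy, OpenCV 4.12 (cv2) and the standard library are available. Lean on these libraries where they do the work, as an engineer would, in place of code of your own. Each camera call takes 0.05 s, during which the arm holds its last target. There are 200 camera calls.

## Working session

There is one attempt and no reset: what is moved stays moved. The work goes in short steps, Python scripts to look and compute and a tool call to move; the robot and the scene stay as the last step left them, time stands still between calls to the robot, and variables do not carry over. Pictures are saved under pics/ and viewed, at most 10 in all, crops included, and the job is handed in when it is done.

Besides the shell and the picture viewer there is one more tool, called after "Call:" as name(argument=value, ...), one argument or row to a line, values as JSON. jog_arm: Moves the arm, as the interface text tells. Its arguments: {"type":"object","properties":{"increments":{"type":"array"},"grip_force":{"type":"number"}},"required":["increments"]}

```bash
mkdir -p pics; cat > h.py <<'E'
import numpy as np, cv2
from bench import ctrl, vision
def ray(im,u,v):
    K=np.array([[im['fx'],0,im['cx']],[0,im['fy'],im['cy']],[0,0,1.]])
    p=cv2.undistortPoints(np.array([[[u,v]]],float),K,np.array([im['k1'],0,0,0.]))[0,0]
    E=np.array(im['extrinsics']);R=E[:3,:3];t=E[:3,3]
    return -R.T@t, R.T@np.array([p[0],p[1],1.])
def atz(im,u,v,z):
    o,d=ray(im,u,v); return o+d*(z-o[2])/d[2]
def proj(im,P):
    E=np.array(im['extrinsics']);c=E[:3,:3]@np.array(P)+E[:3,3];x,y=c[:2]/c[2];s=1+im['k1']*(x*x+y*y)
    return im['fx']*x*s+im['cx'],im['fy']*y*s+im['cy']
def tri(a,b):
    (o1,d1),(o2,d2)=a,b
    A=np.c_[d1,-d2];s=np.linalg.lstsq(A,o2-o1,rcond=None)[0]
    p,q=o1+d1*s[0],o2+d2*s[1]; return (p+q)/2,np.linalg.norm(p-q)
E
python3 - <<'E'
from h import *
np.set_printoptions(precision=3,suppress=True)
for c in ['top','scene']:
    im=vision.get_image(c); cv2.imwrite(f'pics/{c}0.png',im['color'])
    print(c,ray(im,320,240))
    for t in ['paddle_large','lever_large','dispenser_large','dispenser_small','gate_large','large_ball1','small_ball1','tray_large','sample_jar','reagent_bottle','beaker']:
        print(t,[(np.round(d['bbox']).tolist(),round(d['conf'],2)) for d in vision.spot_in(c,t)][:5])
s=ctrl.get_state();print(s['position'],s['tool_rot'],s['time'])
E
```

```text
top (array([0.379, 0.027, 1.242]), array([ 0.183, -0.031, -0.983]))
paddle_large [([349.0, 190.0, 393.0, 264.0], 0.73)]
lever_large [([348.0, 194.0, 390.0, 264.0], 0.6)]
dispenser_large [([321.0, 151.0, 392.0, 274.0], 0.6)]
dispenser_small [([207.0, 180.0, 256.0, 310.0], 0.89)]
gate_large [([350.0, 187.0, 393.0, 264.0], 0.95)]
large_ball1 [([355.0, 206.0, 361.0, 214.0], 0.59), ([350.0, 198.0, 362.0, 205.0], 0.43)]
small_ball1 [([311.0, 304.0, 324.0, 319.0], 0.68)]
tray_large [([321.0, 152.0, 398.0, 272.0], 0.68), ([207.0, 181.0, 257.0, 309.0], 0.24)]
sample_jar [([312.0, 306.0, 323.0, 316.0], 0.44)]
reagent_bottle [([310.0, 305.0, 321.0, 319.0], 0.4)]
beaker [([496.0, 247.0, 534.0, 280.0], 0.88)]
scene (array([ 1.479, -0.179,  0.866]), array([-0.741,  0.167, -0.65 ]))
paddle_large [([241.0, 239.0, 293.0, 302.0], 0.66)]
lever_large [([240.0, 240.0, 294.0, 297.0], 0.78)]
dispenser_large [([240.0, 243.0, 320.0, 347.0], 0.91)]
dispenser_small [([366.0, 205.0, 417.0, 296.0], 0.61)]
gate_large [([243.0, 243.0, 292.0, 296.0], 0.88)]
large_ball1 [([262.0, 268.0, 272.0, 279.0], 0.62), ([274.0, 275.0, 279.0, 284.0], 0.41), ([240.0, 241.0, 326.0, 341.0], 0.38)]
small_ball1 []
tray_large [([239.0, 242.0, 327.0, 342.0], 0.79)]
sample_jar [([300.0, 219.0, 308.0, 232.0], 0.72)]
reagent_bottle [([467.0, 211.0, 496.0, 255.0], 0.8)]
beaker [([113.0, 250.0, 146.0, 291.0], 0.93), ([376.0, 204.0, 403.0, 255.0], 0.57)]
[ 0.238 -0.605  0.223] [ 3.087  0.585 -0.   ] 1.2
```

```bash
python3 - <<'E'
import cv2
t=cv2.imread('pics/top0.png');s=cv2.imread('pics/scene0.png')
cv2.imwrite('pics/topc.png',cv2.resize(t[140:325,190:410],None,fx=3.2,fy=3.2,interpolation=cv2.INTER_CUBIC))
cv2.imwrite('pics/scenec.png',cv2.resize(s[195:355,230:430],None,fx=3.7,fy=3.7,interpolation=cv2.INTER_CUBIC))
E
```

```text
(no output)
```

View pics/topc.png

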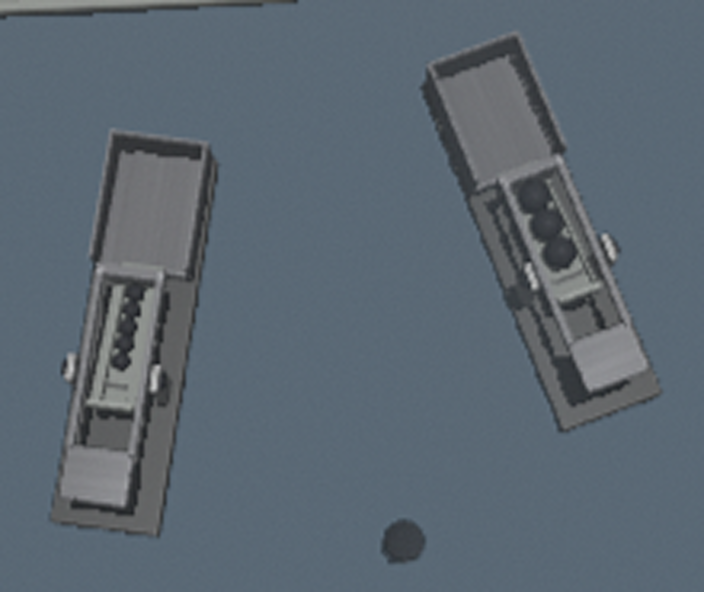

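View pics/scenec.png

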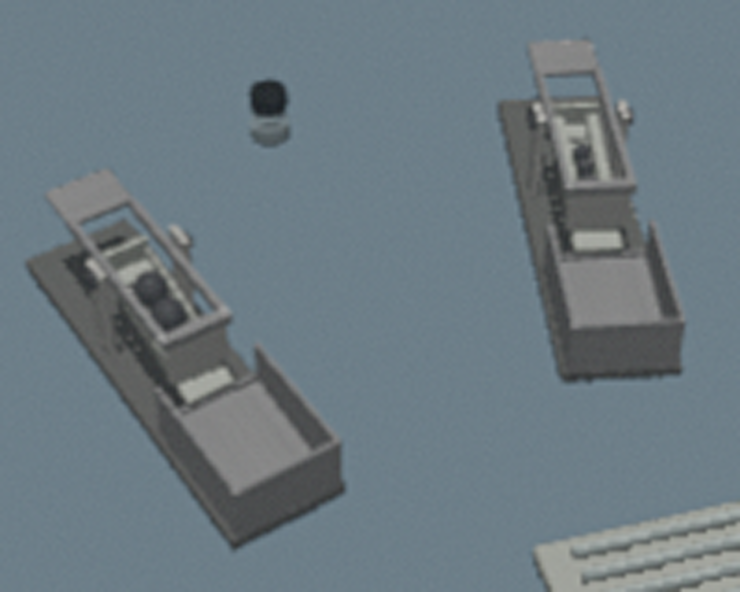

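View pics/top0.png

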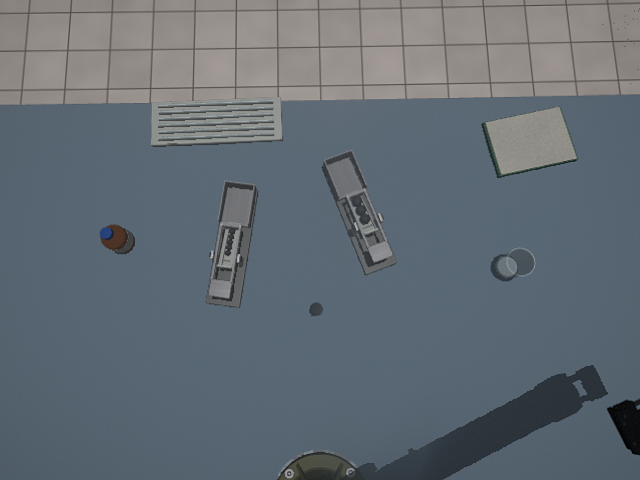

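The larger balls (three) are in the right-hand dispenser. Its paddle centre is near top-view pixel (380,252), or about (609,358) in the crop. The jar is near (316,309).

```bash
python3 - <<'E'
from h import *
np.set_printoptions(precision=3,suppress=True)
t=vision.get_image('top');s=vision.get_image('scene')
T=np.array([(571,349),(629,325),(647,366),(589,392)])/3.2+[190,140]   # gate-left, gate-right, free-right, free-left
S=np.array([(80,221),(130,203),(105,170),(47,192)])/3.7+[230,195]
# in scene view from far side: left in scene = robot's right
S=S[[1,0,3,2]]
P=[]
for a,b in zip(T,S):
    p,e=tri(ray(t,*a),ray(s,*b));print(p,e);P.append(p)
c=np.mean(P,0);print('centre',c)
Q=[atz(t,*a,.078) for a in T];c=np.mean(Q,0);print('top@z',Q,c)
yaw=[]
for i,j in((3,0),(2,1)): d=Q[j]-Q[i];yaw.append(np.arctan2(d[1],d[0]));print(np.linalg.norm(d))
# base edge + tray
for a,z in [((562,431),.01),((660,393),.01),((429,66),.054),((519,35),.054),((565,150),.054)]:
    print(atz(t,*(np.array(a)/3.2+[190,140]),z))
print(yaw)
print('jar',atz(t,316,309,.045),'small paddle',atz(t,190+97/3.2,140+477/3.2,.078),'beaker',[atz(t,515,264,z) for z in(0,.085)])
E
```

```text
[ 0.575 -0.123  0.067] 0.002539245750674696
[ 0.591 -0.162  0.073] 0.008925888522625106
[ 0.56  -0.177  0.075] 0.0010182559628543525
[ 0.541 -0.135  0.072] 0.0007389459486653441
centre [ 0.567 -0.149  0.072]
top@z [array([ 0.573, -0.122,  0.078]), array([ 0.59 , -0.166,  0.078]), array([ 0.559, -0.177,  0.078]), array([ 0.541, -0.134,  0.078])] [ 0.565 -0.15   0.078]
0.03409732960636776
0.032835112548736
[ 0.52  -0.122  0.01 ]
[ 0.548 -0.198  0.01 ]
[ 0.8   -0.025  0.054]
[ 0.824 -0.095  0.054]
[ 0.731 -0.127  0.054]
[np.float64(0.35441744918048884), np.float64(0.36481292039151997)]
jar [0.437 0.003 0.045] small paddle [0.485 0.223 0.078] beaker [array([ 0.542, -0.494,  0.   ]), array([ 0.531, -0.459,  0.085])]
```

Call:
jog_arm(
  increments=[
    {"tx": 32, "ty": -21, "gripper": 0},
    {"tx": 64, "ty": -42, "gripper": 0},
    {"tx": 96, "ty": -62, "gripper": 0},
    {"tx": 128, "ty": -83, "gripper": 0},
    {"tx": 160, "ty": -103, "gripper": 0},
  ],
)

```text
validation failed for argument at $.in...
```

Call:
jog_arm(
  increments=[
    {"tx": 32, "ty": -21, "gripper": 0},
    {"tx": 64, "ty": -42, "gripper": 0},
    {"tx": 96, "ty": -62, "gripper": 0},
    {"tx": 128, "ty": -83, "gripper": 0},
    {"tx": 160, "ty": -103, "gripper": 0},
  ],
)

```text
validation failed for argument at $.in...
```

Call:
jog_arm(
  increments=[
    {"tx": 32, "ty": -21, "tz": 0, "wx": 0, "wy": 0, "wz": 0, "gripper": 0},
    {"tx": 64, "ty": -42, "tz": 0, "wx": 0, "wy": 0, "wz": 0, "gripper": 0},
    {"tx": 96, "ty": -62, "tz": 0, "wx": 0, "wy": 0, "wz": 0, "gripper": 0},
    {"tx": 128, "ty": -83, "tz": 0, "wx": 0, "wy": 0, "wz": 0, "gripper": 0},
    {"tx": 160, "ty": -103, "tz": 0, "wx": 0, "wy": 0, "wz": 0, "gripper": 0},
  ],
)

```text
time: 1.72
position: [0.3499, -0.4489, 0.2228]
tool_rot: [3.086, 0.585, 0.0]
ft_force: [0.4, -0.9, -0.4]
grip_width: 0.711
grip_force: 0.0
```

Call:
jog_arm(
  increments=[
    {"tx": 32, "ty": -21, "tz": 0, "wx": 0, "wy": 0, "wz": 0, "gripper": 0},
    {"tx": 64, "ty": -42, "tz": 0, "wx": 0, "wy": 0, "wz": 0, "gripper": 0},
    {"tx": 96, "ty": -62, "tz": 0, "wx": 0, "wy": 0, "wz": 0, "gripper": 0},
    {"tx": 128, "ty": -83, "tz": 0, "wx": 0, "wy": 0, "wz": 0, "gripper": 0},
    {"tx": 160, "ty": -103, "tz": 0, "wx": 0, "wy": 0, "wz": 0, "gripper": 0},
  ],
)

```text
time: 2.13
position: [0.4611, -0.2944, 0.2229]
tool_rot: [3.086, 0.585, 0.001]
ft_force: [0.0, -0.5, 0.5]
grip_width: 0.327
grip_force: 0.0
```

Call:
jog_arm(
  increments=[
    {"tx": 32, "ty": -21, "tz": 0, "wx": 0, "wy": 0, "wz": 0, "gripper": 0},
    {"tx": 62, "ty": -40, "tz": 0, "wx": 0, "wy": 0, "wz": 0, "gripper": 0},
    {"tx": 90, "ty": -58, "tz": 0, "wx": 0, "wy": 0, "wz": 0, "gripper": 0},
    {"tx": 90, "ty": -58, "tz": 0, "wx": 0, "wy": 0, "wz": 0, "gripper": 0},
    {"tx": 90, "ty": -58, "tz": 0, "wx": 0, "wy": 0, "wz": 0, "gripper": 0},
  ],
)

```text
time: 2.55
position: [0.5241, -0.2064, 0.2227]
tool_rot: [-3.085, -0.594, -0.001]
ft_force: [-0.5, -0.5, 0.4]
grip_width: 0.019
grip_force: 0.0
```

```bash
python3 - <<'E'
from h import *
im=vision.get_image('wrist');cv2.imwrite('pics/w1.png',im['color'])
s=ctrl.get_state();print(s['position'],s['tool_rot'],s['time'],s['joint_positions'])
print(proj(im,[.566,-.149,.078]),proj(im,s['position']))
for t in ['paddle_large','gate_large','lever_large']:print(t,[(np.round(d['bbox']).tolist(),d['conf']) for d in vision.spot_in('wrist',t)])
E
```

```text
[ 0.52297838 -0.20874378  0.22252221] [ 3.08566267e+00  5.87866179e-01 -6.22262341e-04] 2.6 [ 0.69924472  0.15956411 -0.40786101  1.65961586  0.06542796  1.33594231
 -0.9135146 ]
(np.float64(263.1934797843549), np.float64(145.86285920208604)) (np.float64(320.6792425841019), np.float64(312.77147873564843))
paddle_large [([226.0, 0.0, 308.0, 174.0], 0.63)]
gate_large [([228.0, 1.0, 308.0, 176.0], 0.55)]
lever_large [([226.0, 0.0, 308.0, 173.0], 0.86)]
```

View pics/w1.png

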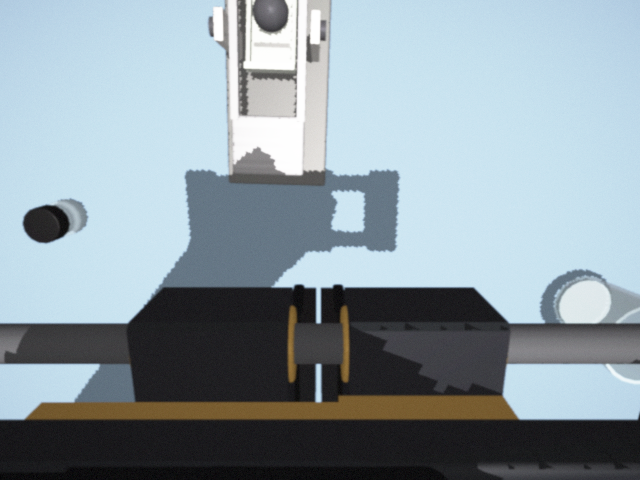

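The wrist view shows the paddle centre at about (267,147). The top view predicted (263,146), so the two agree to 3 mm.

Call:
jog_arm(
  increments=[
    {"tx": 32, "ty": -18, "tz": 0, "wx": 0, "wy": 0, "wz": 0, "gripper": 0},
    {"tx": 65, "ty": -37, "tz": 0, "wx": 0, "wy": 0, "wz": 0, "gripper": 0},
    {"tx": 65, "ty": -37, "tz": 40, "wx": 0, "wy": 0, "wz": 0, "gripper": 0},
    {"tx": 65, "ty": -37, "tz": 80, "wx": 0, "wy": 0, "wz": 0, "gripper": 0},
    {"tx": 65, "ty": -37, "tz": 110, "wx": 0, "wy": 0, "wz": 0, "gripper": 0},
  ],
)

```text
time: 3.17
position: [0.5687, -0.1517, 0.1101]
tool_rot: [3.087, 0.584, -0.002]
ft_force: [-0.3, -0.7, -0.4]
grip_width: 0.004
grip_force: 0.0
```

```bash
python3 - <<'E'
from h import *
im=vision.get_image('wrist');cv2.imwrite('pics/w2.png',im['color'])
s=ctrl.get_state();print(s['position'],s['tool_rot'],s['time'],s['ft_force'])
print(proj(im,[.567,-.1515,.078]),proj(im,s['position']))
E
```

```text
[ 0.56433413 -0.15128547  0.10382097] [-3.08222994 -0.58158727  0.01691291] 3.2167 [-2.66966592  0.83142211 -4.83193832]
(np.float64(315.2072396723995), np.float64(284.80684710150945)) (np.float64(311.98565711875915), np.float64(311.2152438279817))
```

View pics/w2.png

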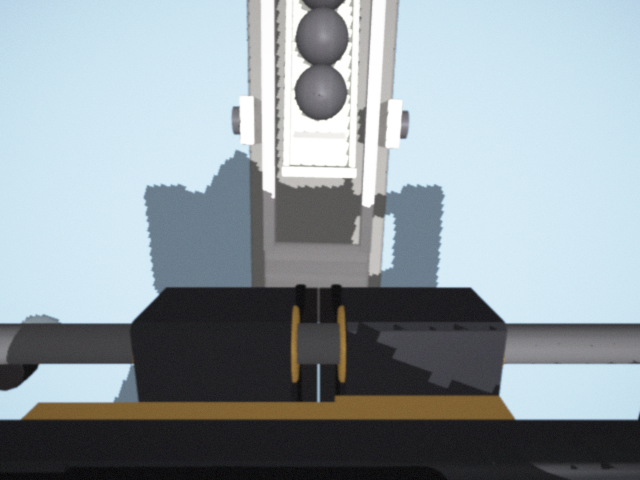

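Paddle spans x≈265–370 px with its gate-side edge at row 243; the fingers (319) are centred across it, so going down gently.

Call:
jog_arm(
  increments=[
    {"tx": 0, "ty": 0, "tz": 0, "wx": 0, "wy": 0, "wz": 0, "gripper": 0},
    {"tx": 0, "ty": 0, "tz": 0, "wx": 0, "wy": 0, "wz": 0, "gripper": 0},
    {"tx": 0, "ty": 0, "tz": 10, "wx": 0, "wy": 0, "wz": 0, "gripper": 0},
    {"tx": 0, "ty": 0, "tz": 20, "wx": 0, "wy": 0, "wz": 0, "gripper": 0},
    {"tx": 0, "ty": 0, "tz": 25, "wx": 0, "wy": 0, "wz": 0, "gripper": 0},
  ],
)

```text
time: 3.63
position: [0.57, -0.1513, 0.0876]
tool_rot: [3.086, 0.584, 0.001]
ft_force: [-0.5, -0.1, -0.0]
grip_width: 0.007
grip_force: 0.0
```

Call:
jog_arm(
  increments=[
    {"tx": 0, "ty": 0, "tz": 3, "wx": 0, "wy": 0, "wz": 0, "gripper": 0},
    {"tx": 0, "ty": 0, "tz": 8, "wx": 0, "wy": 0, "wz": 0, "gripper": 0},
    {"tx": 0, "ty": 0, "tz": 13, "wx": 0, "wy": 0, "wz": 0, "gripper": 0},
    {"tx": 0, "ty": 0, "tz": 18, "wx": 0, "wy": 0, "wz": 0, "gripper": 0},
    {"tx": 0, "ty": 0, "tz": 22, "wx": 0, "wy": 0, "wz": 0, "gripper": 0},
  ],
)

```text
time: 4.05
position: [0.5707, -0.1508, 0.066]
tool_rot: [3.086, 0.585, 0.003]
ft_force: [-0.7, 0.3, 6.4]
grip_width: -0.0
grip_force: 2.8
```

Call:
jog_arm(
  increments=[
    {"tx": 0, "ty": 0, "tz": 4, "wx": 0, "wy": 0, "wz": 0, "gripper": 0},
    {"tx": 0, "ty": 0, "tz": 8, "wx": 0, "wy": 0, "wz": 0, "gripper": 0},
    {"tx": 0, "ty": 0, "tz": 12, "wx": 0, "wy": 0, "wz": 0, "gripper": 0},
    {"tx": 0, "ty": 0, "tz": 15, "wx": 0, "wy": 0, "wz": 0, "gripper": 0},
    {"tx": 0, "ty": 0, "tz": 16, "wx": 0, "wy": 0, "wz": 0, "gripper": 0},
  ],
)

```text
time: 4.47
position: [0.5724, -0.1504, 0.0509]
tool_rot: [3.085, 0.586, 0.008]
ft_force: [1.6, 1.7, 8.5]
grip_width: 0.007
grip_force: 3.2
```

Call:
jog_arm(
  increments=[
    {"tx": 0, "ty": 0, "tz": 0, "wx": 0, "wy": 0, "wz": 0, "gripper": 0},
    {"tx": 0, "ty": 0, "tz": 0, "wx": 0, "wy": 0, "wz": 0, "gripper": 0},
    {"tx": 0, "ty": 0, "tz": 1, "wx": 0, "wy": 0, "wz": 0, "gripper": 0},
    {"tx": 0, "ty": 0, "tz": 1, "wx": 0, "wy": 0, "wz": 0, "gripper": 0},
    {"tx": 0, "ty": 0, "tz": 1, "wx": 0, "wy": 0, "wz": 0, "gripper": 0},
  ],
)

```text
time: 4.88
position: [0.5725, -0.1503, 0.0504]
tool_rot: [3.085, 0.586, 0.009]
ft_force: [0.4, 1.5, 8.4]
grip_width: 0.005
grip_force: 3.2
```

```bash
python3 - <<'E'
from h import *
s=ctrl.get_state();print(s['position'],s['time'],s['ft_force'])
a=vision.get_image('top');b=vision.get_image('scene')
x=cv2.resize(b['color'][225:355,230:350],(480,520),interpolation=cv2.INTER_CUBIC)
y=cv2.resize(a['color'][145:275,315:395],(320,520),interpolation=cv2.INTER_CUBIC)
cv2.imwrite('pics/p1.png',np.hstack([x,y]))
E
```

```text
[ 0.57253872 -0.15034278  0.05038531] 4.8833 [0.42768392 1.47201311 8.42183904]
```

View pics/p1.png

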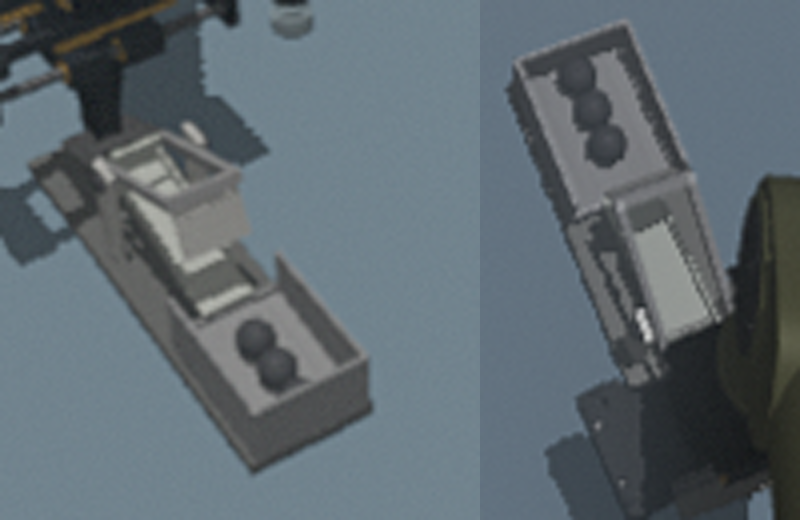

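The gate is up. The top view shows all three balls in the tray, at about (577,75), (592,107) and (607,145), and the channel is empty. Releasing the lever slowly.

Call:
jog_arm(
  increments=[
    {"tx": 0, "ty": 0, "tz": 0, "wx": 0, "wy": 0, "wz": 0, "gripper": 0},
    {"tx": 0, "ty": 0, "tz": -5, "wx": 0, "wy": 0, "wz": 0, "gripper": 0},
    {"tx": 0, "ty": 0, "tz": -10, "wx": 0, "wy": 0, "wz": 0, "gripper": 0},
    {"tx": 0, "ty": 0, "tz": -15, "wx": 0, "wy": 0, "wz": 0, "gripper": 0},
    {"tx": 0, "ty": 0, "tz": -20, "wx": 0, "wy": 0, "wz": 0, "gripper": 0},
  ],
)

```text
time: 5.4
position: [0.5686, -0.1517, 0.0686]
tool_rot: [3.086, 0.584, -0.004]
ft_force: [-3.8, -2.3, 4.0]
grip_width: 0.002
grip_force: 2.3
```

Call:
jog_arm(
  increments=[
    {"tx": 0, "ty": 0, "tz": -5, "wx": 0, "wy": 0, "wz": 0, "gripper": 0},
    {"tx": 0, "ty": 0, "tz": -10, "wx": 0, "wy": 0, "wz": 0, "gripper": 0},
    {"tx": 0, "ty": 0, "tz": -25, "wx": 0, "wy": 0, "wz": 0, "gripper": 0},
    {"tx": 0, "ty": 0, "tz": -45, "wx": 0, "wy": 0, "wz": 0, "gripper": 0},
    {"tx": 0, "ty": 0, "tz": -65, "wx": 0, "wy": 0, "wz": 0, "gripper": 0},
  ],
)

```text
time: 5.82
position: [0.5701, -0.1499, 0.1336]
tool_rot: [-3.085, -0.586, -0.001]
ft_force: [0.3, -0.7, -0.1]
grip_width: 0.007
grip_force: 0.0
```

Call:
jog_arm(
  increments=[
    {"tx": 0, "ty": 0, "tz": -20, "wx": 0, "wy": 0, "wz": 0, "gripper": 0},
    {"tx": 0, "ty": 0, "tz": -40, "wx": 0, "wy": 0, "wz": 0, "gripper": 0},
    {"tx": 0, "ty": 0, "tz": -50, "wx": 0, "wy": 0, "wz": 0, "gripper": 0},
    {"tx": 0, "ty": 0, "tz": -50, "wx": 0, "wy": 0, "wz": 0, "gripper": 0},
    {"tx": 0, "ty": 0, "tz": -50, "wx": 0, "wy": 0, "wz": 0, "gripper": 0},
  ],
)

```text
time: 6.23
position: [0.5701, -0.1505, 0.1833]
tool_rot: [3.086, 0.586, 0.001]
ft_force: [-1.2, 1.0, -1.0]
grip_width: 0.008
grip_force: 0.0
```

```bash
python3 - <<'E'
from h import *
s=ctrl.get_state();print(s['position'],s['time'],s['ft_force'])
a=vision.get_image('top');b=vision.get_image('scene')
x=cv2.resize(b['color'][225:355,230:350],(480,520),interpolation=cv2.INTER_CUBIC)
y=cv2.resize(a['color'][145:275,315:395],(320,520),interpolation=cv2.INTER_CUBIC)
cv2.imwrite('pics/p2.png',np.hstack([x,y]))
E
```

```text
[ 0.57013974 -0.15054171  0.18325535] 6.2333 [-1.15784842  0.96590776 -1.01177712]
```

View pics/p2.png

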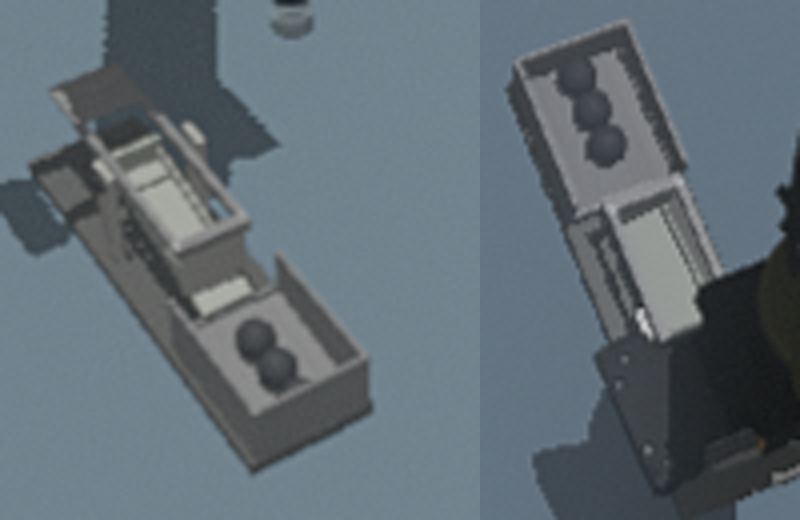

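The lever is level again with the gate shut, the balls have come to rest in the tray, and the arm is clear of everything.

```bash
python3 -c "
from bench import ctrl
print(ctrl.close_job())"
```

```text
the job is handed in; nothing more can be done
None
```

I handed the job in at about 6 s: all three large balls are in the catch tray, the large dispenser's gate is shut again, and the arm is clear; the hand-in gave no verdict.

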